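# Unlock a keyed sash cam and prove its edge clear with a straightedge

## Robot

A 7-joint arm with a two-finger parallel gripper is mounted at the origin on the work surface. World frame = base frame: x ahead of the robot, y to its left, z up, the work surface at z = 0. Lengths are in m, angles in rad, forces in N, time in s.
With the tool pointing down it reaches from about 0.425 to 0.825 m from the base axis. Payload 3.6 kg.
Tool frame: the origin (TCP) lies at the very end of the fingers, on their centre line; the grasp point (between the pads) lies 19 mm behind it; z points along the fingers, y is the line along which they close (so a half turn about z gives the same grasp; the last joint's range is limited). The gripper opens to 93 mm and grips with 3 to 60 N. Pads are 15 mm wide; open, the fingers measure 128 mm over their backs; the gripper's body (75 mm by 188 mm) begins 65 mm behind the grasp point.
Start: joints at [-1.341, 0.615, -0.013, 1.423, 0.008, 1.103, -0.04], TCP at [0.164, 0.629, 0.219] pointing down, gripper open.
Joint ranges: [-3.12, 3.12], [-0.3, 2.06], [-1.34, 1.32], [0.26, 2.42], [-1.36, 4.5], [0.01, 1.98], [-2.84, 2.84]. Speed limits (rad/s): [2.79, 2.79, 3.14, 3.14, 3.14, 3.14, 3.14].

## Interface

Orientations are given as [roll, pitch, yaw] about the fixed x, y, z axes, in that order (R = Rz(yaw) Ry(pitch) Rx(roll)).
In Python, from workcell import * gives the robot as it stands. The module is installed in compiled form; this text tells all that it offers.
- The arm moves only by the shell command python3 -m pendant 'ROWS'. ROWS is text: rows parted by semicolons, each of 5 numbers parted by spaces: the shift along the tool's x, y, z in cm, then the turn about the tool's z in degrees, then the closure, from -1 (fully open) to 1 (shut). A call has 1 to 8 rows; each row is the pose to reach, as a shift and turn from the pose commanded when the call began, along the tool's axes at that moment; what a row does not reach only later rows make up. A row lasts 1/12 s, in which the tool goes at most 41.7 mm and 7.16 degrees, less where a joint would pass 70% of its speed; a pose out of reach is approached as far as the arm can. A call with a gripper value outside its range is refused whole. The fingers move at their own pace and stop on an object; the grip force is fixed at half the most. Time passes only in rows, so rows that repeat a pose let the fingers close. It gives the time, the measured TCP pose, the force, the opening and the grip force at its end, in the units of the state.
- read_state(): the state, without advancing time (a new reading comes with each control period).
- camera(name): name is "side" or "top" or "wrist"; returns the picture (384x512x3 uint8, red, green, blue); there is no depth.
- calibration(name): a dict with "fovy" (degrees; the focal length in pixels is half the picture's height over the tangent of half this angle, whatever the lens; pixels are square), "cx", "cy" (the principal point, pixels), "D" ([k1, k2, p1, p2, k3] as OpenCV has them; the pictures are not rectified), "T" (4x4, takes a point from camera to world coordinates). Camera axes: x right, y down, z forward; pixel columns grow to the right and rows downward; lengths in m; the calibration is good to about 2 mm. A picture is of the moment at which its call begins: read the wrist's pose just before it. calibration takes no time and is no camera call; for the wrist camera it gives the pose at the moment of the call.
- sign_off(): hands the job in; it is judged then, once.
The state is a dict: "time": time; "joints": joint angles; "qvel": joint speeds; "effort": joint torques, N m; "ee_pos": TCP position; "tool_rot": TCP orientation; "contact_force": force on the tool from outside, world axes, zero at the start; "ft_torque": the same for the moment, N m; "gripper_width": finger opening in m; "gripper_force": force on a finger pad.
Only numpy, scipy, OpenCV 4.12 (cv2) and the standard library are available. Lean on these libraries where they do the work, as an engineer would, in place of code of your own. Each camera call takes 0.05 s, during which the arm holds its last target. There are 200 camera calls.

## Task

Check for the customer that this sash lock draws clear of the rail's edge when unlocked. Take the red T-key from its block, push it fully home in the lock's square socket and turn it clockwise as far as it goes, and leave the key in the lock; move the brass arm only with the key. Then slide the aluminium straightedge up flush against the rail's lock edge, standing as it is and roughly centred on the lock, let go, and leave the other hardware where it lies.

Things in the scene. Friction and masses are not known exactly. Their poses are not given: they have to be found in the camera images.
- rail: Fixed white rail offcut, 200 mm long (its y), 70 wide (its x), 28 high, screwed down. Origin: centre of its underside, z up. Lock edge: the upright flat face on its -x side, 35 mm from the origin, over which the arm juts at the start; it faces roughly to the robot's left. On top: brass cam lock, base plate 112 x 38 x 5 mm, turning axis vertical at rail x = -5 mm, y = 0.
- cam (a joint): Angle (rad) of the lock's hub and arm about the vertical: 0 locked (arm straight out across the lock edge, along rail -x), grows clockwise seen from above; 1.75 is the unlocked stop (arm along the rail towards its +y, wholly inside the edge). Stiff: about 0.4 N m to turn, stays where left. Starts half open, 0.5 to 0.95.
- socket (a point): Centre of the floor of the square socket in the lock's round brass hub (35 mm diameter), on the turning axis, 37 mm above the bench. Mouth 19.5 mm higher, opening upward. 13.5 mm square for the 12 mm shank (0.13 rad turning play). Turns with the hub; sides parallel to this point's x and y; the key fits in any of the four quarter turns.
- cam_arm: Brass curved arm of the cam, part of the hub, 9 to 20 mm wide, reaching 62 mm from the turning axis, 37 to 47 mm above the bench. Origin on the turning axis, x axis along the arm, z up.
- key: Loose red T-key, about 130 g, 90 mm tall, upright in the key block. Origin: centre of the tip (lower end) of its shank; z up. Shank 12 mm square, sides parallel to key x and y, last 4 mm tapered to 7 mm; 20 mm wide collar 50 to 62 mm up. Handle: flat bar 66 mm long (key x), 14 mm thick (key y), 60 to 90 mm above the tip; pinch it across the 14 mm.
- key_block: Fixed beech key block, 80 x 64 x 45 mm high. Origin: centre of its underside on the bench. The key stands in a vertical 14 mm square hole in its middle, 37 mm deep, so the key's tip starts 8 mm above the bench.
- straightedge: Loose aluminium box-section straightedge, black end caps, about 220 g, 180 mm long (its y), 22 thick (its x), standing 50 mm tall. Origin: centre of its underside. Either long side may go to the rail: flush, its origin is 46 mm from the rail's along rail -x. Starts standing some 40 mm or more off the lock edge, somewhat askew.
- pulley_a: Bystander: white nylon sash pulley with a white faceplate, 112 mm long, 44 mm high.
- pulley_b: Bystander: a second white nylon sash pulley, the same.
- sash_weight: Bystander: grey cast iron sash weight, 220 mm long, 42 mm square.
- stay: Bystander: chrome casement stay, 230 mm long, lying flat, 22 mm high.
- window_handle: Bystander: bronze window handle, 120 mm long, 38 mm high, near the key block.
- putty_knife: Bystander: putty knife with dark wooden handle, 200 mm long.
There are look-alikes about, which are no part of the job. Of the things shaped like the key, the red one is meant.

How it is judged:
On the way, in this order (a step that is already met when the one before it is completed fails the run):
1. the key is fully home in the socket, the arm not yet drawn in (horizontal distance between key and socket below 0.004 m and z of key in the frame of socket between -0.004 and 0.004 m and angle between key's own z axis and vertical below 0.12 rad and value of joint cam below 1.2 rad), for 0.2 s.
2. with the key home, the cam is turned clockwise to its unlocked stop (horizontal distance between key and socket below 0.004 m and z of key in the frame of socket between -0.004 and 0.004 m and angle between key's own z axis and vertical below 0.12 rad and value of joint cam above 1.62 rad), for 0.2 s.
3. the straightedge stands flush against the lock edge (x of straightedge in the frame of rail between -0.0485 and -0.0435 m and angle between the y axis of straightedge and the y axis of rail, either way round below 0.03 rad and y of straightedge in the frame of rail between -0.04 and 0.04 m and angle between straightedge's own z axis and vertical below 0.05 rad and height (world z) of straightedge below 0.003 m), for 0.2 s.
At the end, for the whole second after the job is handed in: Key left home in the socket (tip within 4 mm of its axis and floor, lean under 0.12 rad); cam above 1.62 rad; straightedge upright on the bench, flush to the lock edge (gap under 2.5 mm, parallel within 0.03 rad), its middle within 40 mm of the lock's along the rail; at rest (all of step 2 and all of step 3 and linear speed of straightedge below 0.01 m/s and linear speed of key below 0.02 m/s); the robot touches nothing.
It fails at once if the brass arm is pushed by the gripper or the robot rather than turned with the key (contact force between any of the fingers, the arm and cam_arm above 2 N).
It fails at once if the straightedge is shoved against the brass arm (contact force between straightedge and cam_arm above 3 N).
It fails at once if the straightedge is tipped over (angle between straightedge's own z axis and vertical above 0.6 rad).
It fails at once if other hardware on the bench is moved more than 25 mm (distance of any of pulley_a, pulley_b, sash_weight, stay, window_handle, putty_knife from where it was at the start of the episode above 0.025 m).
It also fails if it takes over 72 s, if anything falls off the work surface, if the arm or the gripper's body presses on something with over 40 N, if the wrist force passes 120 N, or if a joint passes its speed limit or range.

## Working session

There is one attempt and no reset: what is moved stays moved. The work goes in short steps, Python scripts to look and compute and a shell command to move; the robot and the scene stay as the last step left them, time stands still between calls to the robot, and variables do not carry over. Pictures are saved under pics/ and viewed, at most 10 in all, crops included, and the job is handed in when it is done.

```bash
mkdir -p pics
cat > h.py <<'E'
from workcell import *
import numpy as np, cv2
def K(c,h=384):
    f=h/2/np.tan(np.radians(c["fovy"])/2)
    return np.array([[f,0,c["cx"]],[0,f,c["cy"]],[0,0,1]])
def ray(c,uv):
    p=cv2.undistortPoints(np.array(uv,float).reshape(-1,1,2),K(c),np.array(c["D"],float)).reshape(-1,2)
    d=np.c_[p,np.ones(len(p))]@np.array(c["T"])[:3,:3].T
    return np.array(c["T"])[:3,3],d
def onz(c,uv,z):
    o,d=ray(c,uv); return o+d*((z-o[2])/d[:,2])[:,None]
def proj(c,P):
    T=np.linalg.inv(np.array(c["T"])); 
    return cv2.projectPoints(np.array(P,float).reshape(-1,3),cv2.Rodrigues(T[:3,:3])[0],T[:3,3],K(c),np.array(c["D"],float))[0].reshape(-1,2)
def save(n,im,s=1.5): cv2.imwrite("pics/"+n,cv2.resize(im[...,::-1],None,fx=s,fy=s,interpolation=cv2.INTER_CUBIC))
E
python3 - <<'E'
from h import *
s=read_state(); print(s["ee_pos"],s["tool_rot"],s["time"],s["gripper_width"])
for n in ["top","side"]:
    c=calibration(n); print(n,c["fovy"],np.round(c["T"],3).tolist())
    im=camera(n); np.save(n+".npy",im); save(n+"0.png",im)
E
```

```text
[0.16426543 0.6280993  0.21751816] [-3.13910361e+00  6.67747544e-05  2.88585418e+00] 0.0 0.09298004705690532
top 51.7689883971697 [[-0.002, -0.992, 0.126, 0.447], [-1.0, -0.001, -0.021, -0.056], [0.021, -0.126, -0.992, 1.119], [0.0, 0.0, 0.0, 1.0]]
side 47.6558346087459 [[-0.996, -0.044, 0.073, 0.489], [-0.084, 0.641, -0.763, 1.012], [-0.013, -0.766, -0.642, 0.977], [0.0, 0.0, 0.0, 1.0]]
```

View pics/top0.png

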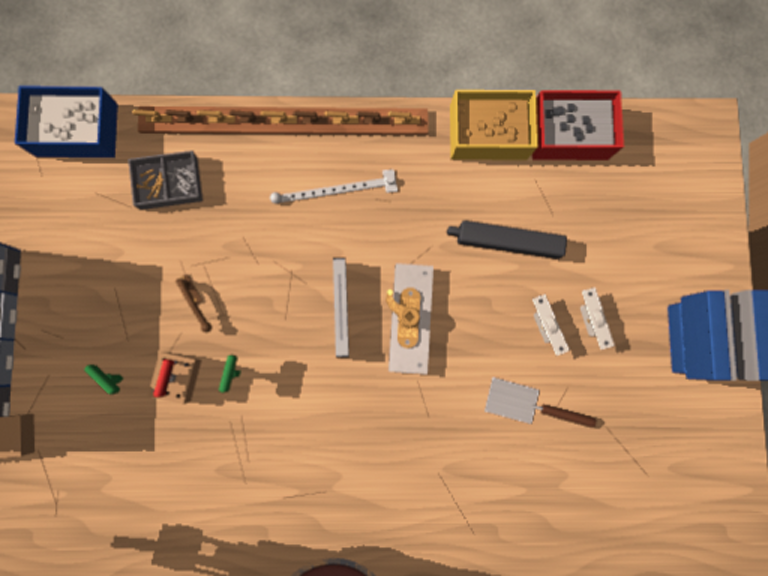

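View pics/side0.png

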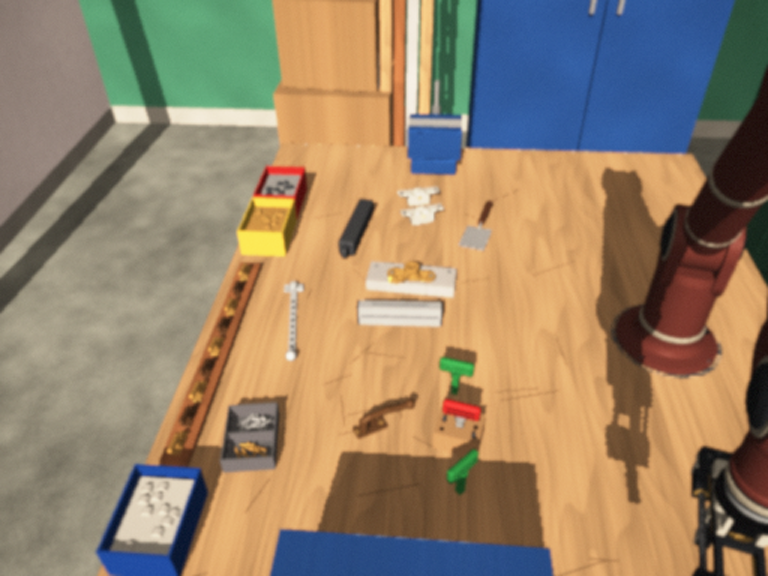

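The top view shows the red key at (165,378), the lock hub at (408,315), the rail around (410,318) and the straightedge at (340,308). Two green look-alikes stand either side of the key block. The side view agrees.

Run:
```python
from h import *
im=np.load("top.npy"); c=calibration("top"); hsv=cv2.cvtColor(im,cv2.COLOR_RGB2HSV)
def box(mask,roi,z,name):
    m=np.zeros(mask.shape,np.uint8); x0,y0,x1,y1=[int(v/1.5) for v in roi]
    m[y0:y1,x0:x1]=mask[y0:y1,x0:x1]
    cs=max(cv2.findContours(m.astype(np.uint8),0,2)[0],key=cv2.contourArea).reshape(-1,2).astype(float)
    P=onz(c,cs,z)[:,:2]*1000
    (cx,cy),(w,h),a=cv2.minAreaRect(P.astype(np.float32)); b=cv2.boxPoints(((cx,cy),(w,h),a))
    e=max([b[1]-b[0],b[2]-b[1]],key=np.linalg.norm); an=np.degrees(np.arctan2(e[1],e[0]))%180
    print(name,len(cs),"c",np.round([cx,cy],1),"size",np.round([w,h],1),"long axis deg",round(an,1))
H,S,V=[hsv[...,i] for i in range(3)]
box(((H<8)|(H>172))&(S>160)&(V>90),(140,340,200,410),.098,"key")
box((S<60)&(V>120),(370,240,460,400),.028,"rail")
box((S<70)&(V>70),(320,240,362,380),.050,"se")
box((S>130)&(V>110),(396,280,424,352),.050,"brass")
```

```text
key 33 c [429.2 283.8] size [13.1 64.2] long axis deg 166.1
rail 70 c [ 535.8 -144. ] size [ 70.4 198.9] long axis deg 176.0
se 15 c [554.9 -14.9] size [177.9  23.2] long axis deg 2.2
brass 39 c [ 535.3 -136.1] size [ 40.8 106.1] long axis deg 179.4
```

```bash
python3 -m pendant '-17 -13.3 0 0 0.1; -17 -13.3 0 0 0.1; -17 -13.3 0 0 0.1; -17 -13.3 0 0 0.1; -17 -13.3 0 0 0.1; -17 -13.3 0 0 0.1; -17 -13.3 0 0 0.1'; python3 -m pendant '-17.3 -13.3 0 0 0.1; -17.3 -13.3 0 0 0.1; -17.3 -13.3 0 0 0.1; -17.3 -13.3 0 0 0.1; -17.3 -13.3 0 0 0.1; -17.3 -13.3 0 0 0.1; -17.3 -13.3 0 0 0.1;-17.3 -13.3 0 0 0.1'
python3 - <<'E'
from h import *
s=read_state(); print(s["ee_pos"],s["tool_rot"],s["time"],s["gripper_width"])
c=calibration("wrist"); print(c["fovy"],np.round(c["T"],3).tolist(), proj(c,[[.4292,.2838,.098],s["ee_pos"]])); im=camera("wrist"); np.save("w1.npy",im); save("w1.png",im)
E
```

```text
time: 0.68
ee_pos: [0.2985, 0.4535, 0.2186]
tool_rot: [-3.14, 0.002, 2.878]
contact_force: [0.1, -0.3, 0.0]
gripper_width: 0.0509
gripper_force: 0.0
time: 1.35
ee_pos: [0.428, 0.2868, 0.2184]
tool_rot: [3.141, -0.002, 2.887]
contact_force: [-0.0, 0.2, 0.9]
gripper_width: 0.0419
gripper_force: 0.0
[0.42800868 0.28676796 0.2183714 ] [ 3.14053612e+00 -1.65717666e-03  2.88747820e+00] 1.35 0.04188792643139317
65.31275706532081 [[0.252, 0.934, 0.252, 0.357], [0.968, -0.243, -0.065, 0.306], [0.001, 0.26, -0.966, 0.384], [0.0, 0.0, 0.0, 1.0]] [[245.3062852  185.49936308]
 [247.78139752 233.75020467]]
```

View pics/w1.png

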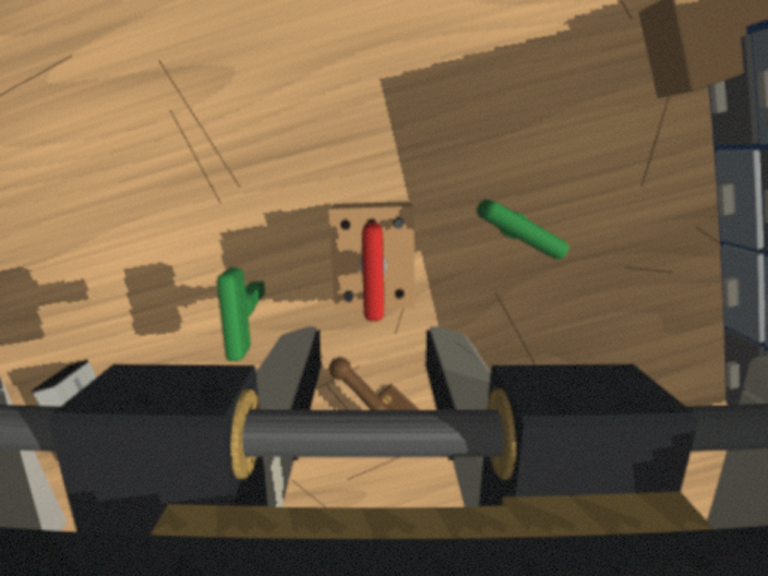

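The wrist view shows the red key in its block at (373,270), running almost straight up the image. The fingers have nothing nearer than the green key at (233,315).

```bash
cat >> h.py <<'E'
def keyrect(im,c,z):
    hsv=cv2.cvtColor(im,cv2.COLOR_RGB2HSV);H,S,V=[hsv[...,i] for i in range(3)]
    m=(((H<8)|(H>172))&(S>160)&(V>140)).astype(np.uint8)
    cs=max(cv2.findContours(m,0,2)[0],key=cv2.contourArea).reshape(-1,2).astype(float)
    P=onz(c,cs,z)[:,:2]*1000
    r=cv2.minAreaRect(P.astype(np.float32)); b=cv2.boxPoints(r); e=max([b[1]-b[0],b[2]-b[1]],key=np.linalg.norm)
    return np.round(r[0],1),np.round(r[1],1),np.degrees(np.arctan2(e[1],e[0]))%180
def totool(s,d):
    y=s["tool_rot"][2]; R=np.array([[np.cos(y),np.sin(y)],[np.sin(y),-np.cos(y)]]); return R.T@np.array(d)
E
python3 - <<'E'
from h import *
im=np.load("w1.npy");c=calibration("wrist");s=read_state()
ctr,sz,a=keyrect(im,c,.098); print(ctr,sz,a,"yaw",np.degrees(s["tool_rot"][2]))
print("tool shift mm",totool(s,ctr-np.array(s["ee_pos"][:2])*1000))
E
```

```text
[426.  290.1] [ 9.9 64.9] 165.88292 yaw 165.58745967334787
tool shift mm [1.80739761 2.02261197]
```

```bash
python3 -m pendant '0 0.1 4 0 0.1; 0 0.1 7 0 0.1; 0 0.1 9 0 0.1; 0 0.1 9 0 0.1; 0 0.1 9 0 0.1'
python3 - <<'E'
from h import *
s=read_state();c=calibration("wrist");im=camera("wrist"); save("w2.png",im)
ctr,sz,a=keyrect(im,c,.098); print(ctr,sz,a,s["ee_pos"]); print("tool shift mm",totool(s,ctr-np.array(s["ee_pos"][:2])*1000))
E
```

```text
time: 1.82
ee_pos: [0.4273, 0.288, 0.1281]
tool_rot: [-3.141, -0.003, 2.89]
contact_force: [0.3, -0.6, 0.3]
gripper_width: 0.0418
gripper_force: 0.0
[426.1 289.3] [10.2 66.2] 166.61885 [0.4272569  0.28800314 0.12805135]
tool shift mm [1.4428919  0.96866698]
```

View pics/w2.png

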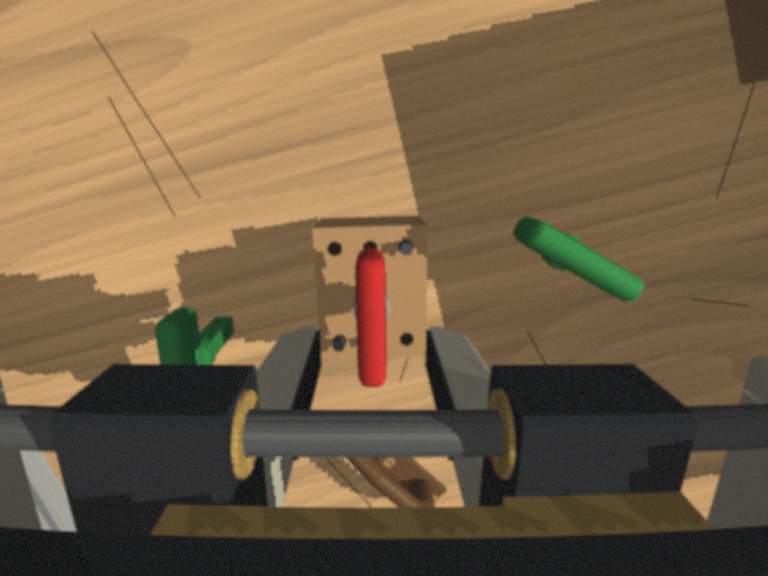

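The key at (371,318) sits centred between the fingers at (298,345) and (452,345), so I descend and grip.

```bash
python3 -m pendant '0.1 0.1 2.6 0.5 0.1; 0.1 0.1 5.3 0.5 0.1; 0.1 0.1 5.3 0.5 0.1; 0.1 0.1 5.3 0.5 1; 0.1 0.1 5.3 0.5 1; 0.1 0.1 5.3 0.5 1; 0.1 0.1 5.3 0.5 1; 0.1 0.1 5.3 0.5 1'; python3 -m pendant '0 0 0 0 1; 0 0 0 0 1; 0 0 0 0 1'
python3 - <<'E'
from h import *
s=read_state();c=calibration("wrist");im=camera("wrist");np.save("w3.npy",im)
ctr,sz,a=keyrect(im,c,.098); print(ctr,sz,a,s["ee_pos"]); print("tool shift mm",totool(s,ctr-np.array(s["ee_pos"][:2])*1000))
print(s["contact_force"])
E
```

```text
time: 2.53
ee_pos: [0.4291, 0.2873, 0.0769]
tool_rot: [3.14, 0.001, 2.877]
contact_force: [-0.1, -1.2, 5.5]
gripper_width: 0.0137
gripper_force: 29.9
time: 2.78
ee_pos: [0.4293, 0.2872, 0.0769]
tool_rot: [3.14, 0.001, 2.877]
contact_force: [-0.6, -1.3, 7.0]
gripper_width: 0.0137
gripper_force: 29.9
[407.  294.9] [10.2 29.6] 165.45213 [0.42927668 0.28717149 0.07685919]
tool shift mm [23.52281093  1.63028688]
[-0.63222514 -1.30694631  6.95533023]
```

```bash
python3 -m pendant '0 0 -2 0 1; 0 0 -5 0 1; 0 0 -8 0 1; 0 0 -12 0 1; 0 0 -15 0 1; 0 0 -15 0 1; 0 0 -15 0 1'
python3 - <<'E'
from h import *
s=read_state();print(s["ee_pos"],s["tool_rot"],s["gripper_width"],s["contact_force"])
d=np.array([.536,-.139])-s["ee_pos"][:2]; print("to socket tool mm",totool(s,d)*1000)
c=calibration("wrist");im=camera("wrist");save("w4.png",im);np.save("w4.npy",im)
ctr,sz,a=keyrect(im,c,s["ee_pos"][2]+.021);print(ctr,sz,a,totool(s,ctr-np.array(s["ee_pos"][:2])*1000))
E
```

```text
time: 3.42
ee_pos: [0.4291, 0.2873, 0.2272]
tool_rot: [3.139, 0.002, 2.877]
contact_force: [-0.8, 0.6, -1.5]
gripper_width: 0.0138
gripper_force: 30.0
[0.42912291 0.28731031 0.22719304] [3.13856656e+00 2.33537400e-03 2.87700895e+00] 0.013803454105618234 [-0.77706081  0.63291179 -1.54201002]
to socket tool mm [-214.64126218 -383.52616744]
[406.6 295.2] [10.1 28. ] 165.46375 [23.80235532  1.72523265]
```

View pics/w4.png

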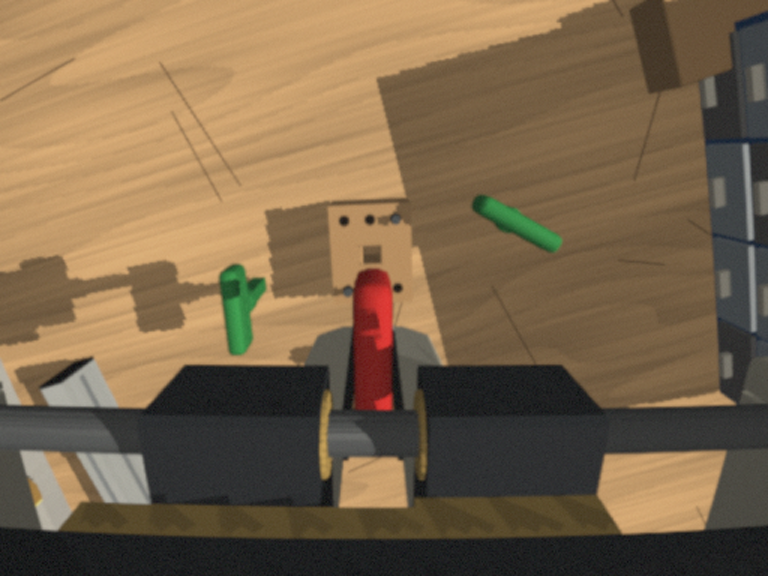

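The key is held between the fingers at (372,340), its hole in the block empty at (372,254). Next I move to where the wrist camera can see the lock.

```bash
python3 -m pendant '-13.6 -20.7 0 15 1; -13.6 -20.7 0 15 1; -13.6 -20.7 0 15 1; -13.6 -20.7 0 15 1; -13.6 -20.7 0 15 1; -13.6 -20.7 0 15 1; -13.6 -20.7 0 15 1;-13.6 -20.7 0 15 1'
python3 - <<'E'
from h import *
s=read_state();print(s["ee_pos"],np.degrees(s["tool_rot"]))
print(totool(s,np.array([.583,-.184])-s["ee_pos"][:2])*100)
E
```

```text
time: 4.13
ee_pos: [0.5048, 0.0481, 0.2235]
tool_rot: [-3.138, -0.003, 2.608]
contact_force: [0.1, 1.2, -1.6]
gripper_width: 0.0139
gripper_force: 30.0
[0.50477088 0.0480622  0.22354338] [-1.79772498e+02 -1.68456486e-01  1.49441348e+02]
[-18.53489021 -16.00576326]
```

```bash
python3 -m pendant '-18.5 -16 0 14 1; -18.5 -16 0 14 1; -18.5 -16 0 14 1; -18.5 -16 0 14 1; -18.5 -16 0 14 1; -18.5 -16 0 14 1; -18.5 -16 0 14 1;-18.5 -16 0 14 1'; python3 -m pendant '0 0 0 0 1;0 0 0 0 1; 0 0 0 0 1'
python3 - <<'E'
from h import *
s=read_state();print(s["ee_pos"],np.degrees(s["tool_rot"]))
c=calibration("wrist");im=camera("wrist");save("w5.png",im);np.save("w5.npy",im); print(proj(c,[[.536,-.139,.0565],[.536,-.139,.037]])*1.5)
E
```

```text
time: 4.8
ee_pos: [0.5845, -0.1804, 0.2233]
tool_rot: [-3.139, -0.003, 2.368]
contact_force: [-0.3, 0.7, -2.2]
gripper_width: 0.0142
gripper_force: 30.0
time: 5.05
ee_pos: [0.5853, -0.1768, 0.2252]
tool_rot: [3.141, -0.002, 2.375]
contact_force: [-0.3, -0.7, -1.3]
gripper_width: 0.0138
gripper_force: 30.0
[ 0.58530706 -0.17679008  0.22521227] [ 1.79967310e+02 -1.10036635e-01  1.36071121e+02]
[[363.34738913 176.78827095]
 [363.86269656 175.86715432]]
```

View pics/w5.png

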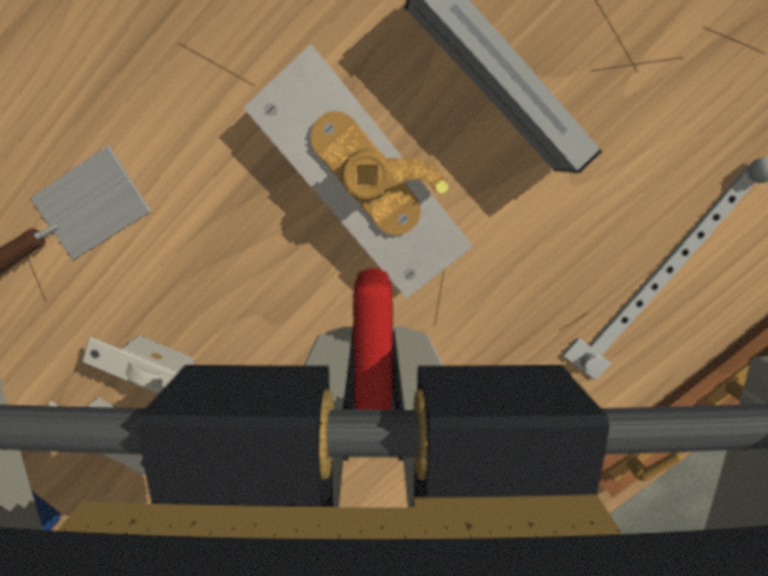

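The lock is in view: socket at (368,174), arm tip dot at (442,187), and the socket's sides almost parallel to the picture.

Run:
```python
from h import *
im=np.load("w5.npy");s=read_state();c=calibration("wrist")
hsv=cv2.cvtColor(im,cv2.COLOR_RGB2HSV);S,V=hsv[...,1],hsv[...,2]
# socket hole: dark pixels inside the hub
x0,y0=245,116; sub=im[y0-14:y0+15,x0-14:x0+15].sum(2)
print((sub//3)[2:27:2,2:27:2])
m=np.zeros(V.shape,np.uint8); m[y0-9:y0+10,x0-9:x0+10]=(V[y0-9:y0+10,x0-9:x0+10]<125)
ct=max(cv2.findContours(m,0,2)[0],key=cv2.contourArea).reshape(-1,2).astype(float)
P=onz(c,ct,.0565)[:,:2]*1000; r=cv2.minAreaRect(P.astype(np.float32)); print("hole",r, ct.mean(0)*1.5)
tip=onz(c,[[442/1.5,187/1.5]],.047)[0,:2]*1000; d=tip-np.array(r[0]); print("tip",tip,np.linalg.norm(d),"arm deg",np.degrees(np.arctan2(d[1],d[0])))
m=((S<70)&(V>110)).astype(np.uint8); m[:,330:]=0; m[200:]=0; m[:,:150]=0
m=cv2.morphologyEx(m,cv2.MORPH_OPEN,np.ones((3,3)))
ct=max(cv2.findContours(m,0,2)[0],key=cv2.contourArea).reshape(-1,2).astype(float)
P=onz(c,ct,.028)[:,:2]*1000; r2=cv2.minAreaRect(P.astype(np.float32)); print("rail",r2)
for n in range(1): print("socket in tool",totool(s,np.array(r[0])-np.array(s["ee_pos"][:2])*1000))
```

```text
[[ 90  98 110 109 108 107 104 108 113 124 123 126 148]
 [103 109 106 107 115 116 115 108 102 105 120 128 118]
 [112 109 113 116 114 115 116 115 111 102 104 121 124]
 [115 113 108  83  79  77  76  77  78  90 101 105 122]
 [117 117 105  72  72  75  72  71  71  81 113 103 118]
 [116 116 111  72  73  72  72  77  73  85 116 106 108]
 [119 115 117  77  76  69  72  75  77  88 117 110 108]
 [117 119 118  77  70  74  71  73  79  88 116 110 107]
 [123 119 118  77  70  74  73  74  77  88 115 106 111]
 [123 121 118  84  87  83  82  71  79  93 115 107 108]
 [114 123 123 121 118 113 109 101  99 102 112 109 105]
 [103 115 122 116 116 116 114 112 111 112 108 108  78]
 [ 91  98 110 120 120 123 120 117 113 109 105 102  95]]
hole ((536.832275390625, -136.84585571289062), (14.229835510253906, 13.901636123657227), 45.981414794921875) [364.96153846 177.        ]
tip [ 582.74989596 -102.55165083] 57.310735184030605 arm deg 36.75471919691445
rail ((489.03582763671875, -139.52777099609375), (71.08847045898438, 106.1449203491211), 85.87273406982422)
socket in tool [63.01203343 -4.5441794 ]
```

Run:
```python
from h import *
s=read_state();c=calibration("wrist"); T5=np.array(c["T"])
# tool->camera fixed transform, valid for w4 too
from scipy.spatial.transform import Rotation as R
def TT(p,e):
    T=np.eye(4);T[:3,:3]=R.from_euler("xyz",e).as_matrix();T[:3,3]=p;return T
X=np.linalg.inv(TT(s["ee_pos"],s["tool_rot"]))@T5
p4=[0.42912291,0.28731031,0.22719304];e4=[3.13856656,2.33537400e-03,2.87700895]
c4=dict(c);c4["T"]=TT(p4,e4)@X
def hole(im,x0,y0,thr,z,c,p,e,w=11):
    g=cv2.GaussianBlur(im,(3,3),0).sum(2)/3; m=np.zeros(g.shape,np.uint8)
    m[y0-w:y0+w+1,x0-w:x0+w+1]=g[y0-w:y0+w+1,x0-w:x0+w+1]<thr
    n,l,st,ce=cv2.connectedComponentsWithStats(m,connectivity=4);k=1+np.argmax(st[1:,4]);print(st[k],ce[k])
    b=st[k]; uv=[ce[k]]
    P=onz(c,uv,z)[0]; q=np.linalg.inv(TT(p,e))@np.r_[P,1]; print(P[:2]*1000,"tool",q[:3]*1000)
im4=np.load("w4.npy");print((im4[160:182:2,238:260:2].sum(2)//3))
hole(im4,248,169,95,.045,c4,p4,e4)
hole(np.load("w5.npy"),245,116,96,.0565,c,s["ee_pos"],s["tool_rot"])
```

```text
[[140 141 140 142 140 142 139 139 141 140 139]
 [140 139 138 138 138 133 134 131 138 141 141]
 [137 139 108  99 100  98  98  93 122 142 140]
 [139 142  98  86  89  86  85  84 118 142 140]
 [139 145  99  84  85  83  80  79 119 140 141]
 [142 143  93  68  68  66  67  71 113 140 140]
 [142 145  94  65  66  65  62  70 111 138 140]
 [138 140  99  73  74  73  74  77 112 138 140]
 [138 131 127 118 123 127 127 128 130 140 143]
 [142 141 137 120 113 116 118 122 136 141 140]
 [132 106  83  57  61  56  60  71  94 121 137]]
[243 165  11  10 105] [247.76190476 169.57142857]
[428.44326219 286.85101684] tool [  0.96137549  -1.17236763 182.18857815]
[238 110  14  14 181] [244.74033149 116.0718232 ]
[ 536.67373623 -136.30608965] tool [ 63.29485513  -4.35895751 169.06755955]
```

```bash
python3 -m pendant '3 -0.3 0 0 1; 6.2 -0.3 2 0 1; 6.2 -0.3 5 0 1; 6.2 -0.3 7.5 0 1; 6.2 -0.3 8.8 0 1; 6.2 -0.3 8.8 0 1; 6.2 -0.3 8.8 0 1; 6.2 -0.3 8.8 0 1'; python3 -m pendant '0 0 0 0 1;0 0 0 0 1'
python3 - <<'E'
from h import *
s=read_state();print(s["ee_pos"],np.degrees(s["tool_rot"]),s["contact_force"])
out=[]
for n,k in (("side",4),):
    c=calibration(n);im=camera(n);np.save(n+"6.npy",im)
    u,v=proj(c,[[.5367,-.1363,.075]])[0]; u,v=int(u),int(v); print(n,u,v,proj(c,[[.5367,-.1363,.0565],[s["ee_pos"][0],s["ee_pos"][1],s["ee_pos"][2]-.069]]))
    out.append(cv2.resize(im[v-45:v+45,u-60:u+60],None,fx=5,fy=5,interpolation=cv2.INTER_CUBIC))
cv2.imwrite("pics/c6.png",out[0][...,::-1])
E
```

```text
time: 5.77
ee_pos: [0.5397, -0.1386, 0.1389]
tool_rot: [3.14, 0.002, 2.372]
contact_force: [-0.2, -0.1, -0.8]
gripper_width: 0.0138
gripper_force: 30.0
time: 5.93
ee_pos: [0.5396, -0.1389, 0.1389]
tool_rot: [3.14, 0.002, 2.371]
contact_force: [0.9, 0.3, -1.4]
gripper_width: 0.0139
gripper_force: 30.0
[ 0.53959788 -0.13890493  0.13893665] [1.79921668e+02 1.30294959e-01 1.35849981e+02] [ 0.9477742   0.34128757 -1.41889218]
side 273 172 [[273.76783372 176.61817932]
 [273.00370613 172.98506926]]
```

View pics/c6.png

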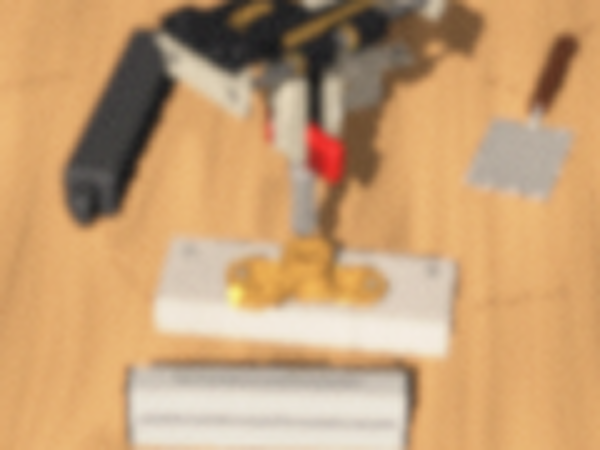

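The side crop shows the shank tip at (302,235) right above the hub at (305,250). I'll feel it in gently.

```bash
python3 -m pendant '0 0 0.5 0 1; 0 0 1.0 0 1; 0 0 1.3 0 1; 0 0 1.6 0 1; 0 0 1.6 0 1'; python3 -m pendant '0 0 0.3 0 1; 0 0 0.6 0 1; 0 0 0.6 0 1'
```

```text
time: 6.4
ee_pos: [0.5375, -0.1379, 0.1206]
tool_rot: [-3.14, -0.003, 2.371]
contact_force: [-1.0, 0.6, -1.8]
gripper_width: 0.0139
gripper_force: 30.0
time: 6.65
ee_pos: [0.5377, -0.1378, 0.1147]
tool_rot: [-3.141, -0.003, 2.371]
contact_force: [-1.8, 2.3, -2.7]
gripper_width: 0.0136
gripper_force: 30.0
```

```bash
python3 -m pendant '0 0 0.4 0 1; 0 0 0.7 0 1; 0 0 0.9 0 1; 0 0 0.9 0 1; 0 0 0.9 0 1'; python3 -m pendant '0 0 0.2 0 1; 0 0 0.2 0 1; 0 0 0.2 0 1'
```

```text
time: 7.07
ee_pos: [0.5379, -0.1379, 0.106]
tool_rot: [-3.141, -0.002, 2.371]
contact_force: [-2.9, 3.0, -1.9]
gripper_width: 0.0135
gripper_force: 30.0
time: 7.32
ee_pos: [0.5387, -0.1387, 0.1058]
tool_rot: [3.141, 0.0, 2.371]
contact_force: [-4.9, 4.1, 6.6]
gripper_width: 0.0136
gripper_force: 30.0
```

```bash
python3 -m pendant '0 0 0 0 1; 0 0 0 0 1; 0 0 0 5 1; 0 0 0 10 1; 0 0 0 15 1; 0 0 0 20 1; 0 0 0 20 1;0 0 0 20 1'; python3 -c "
from h import *
s=read_state();print(s['ft_torque'],totool(s,s['contact_force'][:2]))"
```

```text
time: 7.98
ee_pos: [0.5386, -0.1387, 0.1058]
tool_rot: [-3.141, 0.001, 2.025]
contact_force: [-4.6, 4.0, 7.0]
gripper_width: 0.0139
gripper_force: 30.1
[0.81531558 1.32801762 0.3394923 ] [ 5.62584652 -2.4087692 ]
```

```bash
python3 -m pendant '0 0 0 5 1; 0 0 0 10 1; 0 0 0 15 1; 0 0 0 20 1; 0 0 0 25 1; 0 0 0 30 1; 0 0 0 30 1;0 0 0 30 1'; python3 -c "
from h import *
s=read_state();print(s['ft_torque'],totool(s,s['contact_force'][:2]))"
python3 -m pendant '0 0 0 4 1; 0 0 0 8 1; 0 0 0 12 1; 0 0 0 12 1;0 0 0 12 1'; python3 -c "
from h import *
s=read_state();print(s['ft_torque'],totool(s,s['contact_force'][:2]))"
```

```text
time: 8.65
ee_pos: [0.5383, -0.1388, 0.1057]
tool_rot: [-3.141, 0.001, 1.501]
contact_force: [-5.6, 4.0, 7.4]
gripper_width: 0.0139
gripper_force: 30.2
[0.8724608  1.42649377 0.38350811] [ 3.63718322 -5.87752049]
time: 9.07
ee_pos: [0.5382, -0.1388, 0.1058]
tool_rot: [-3.14, 0.001, 1.292]
contact_force: [-5.4, 3.8, 6.8]
gripper_width: 0.014
gripper_force: 30.2
[0.87356824 1.51774732 0.34311571] [ 2.17355143 -6.22001337]
```

```bash
python3 -m pendant '0 0 0 4 1; 0 0 0 6 1; 0 0 0 6 1;0 0 0 6 1'; python3 -c "
from h import *
s=read_state();print(s['ft_torque'],np.degrees(s['tool_rot'][2]))"
```

```text
time: 9.4
ee_pos: [0.5382, -0.1387, 0.1058]
tool_rot: [-3.14, 0.001, 1.187]
contact_force: [-5.3, 3.2, 6.8]
gripper_width: 0.0142
gripper_force: 30.3
[0.96713056 1.54349408 0.38740855] 68.03703576817459
```

```bash
python3 -m pendant '0 0 0 4 1; 0 0 0 5 1; 0 0 0 5 1;0 0 0 5 1'; python3 -c "
from h import *
s=read_state();print(s['ft_torque'],np.degrees(s['tool_rot'][2]))"
```

```text
time: 9.73
ee_pos: [0.5381, -0.1387, 0.1058]
tool_rot: [-3.14, 0.001, 1.1]
contact_force: [-4.6, 2.6, 6.9]
gripper_width: 0.0138
gripper_force: 30.3
[0.94274282 1.58986958 0.40340929] 63.04215200659069
```

Run:
```python
from h import *
s=read_state();c=calibration("wrist");im=camera("wrist");save("w7.png",im);np.save("w7.npy",im)
print(keyrect(im,c,.127))
im=camera("top");np.save("top7.npy",im)
```

```text
(array([ 541.6, -126.8]), array([51.4, 10.5]), np.float32(62.373077))
```

View pics/w7.png

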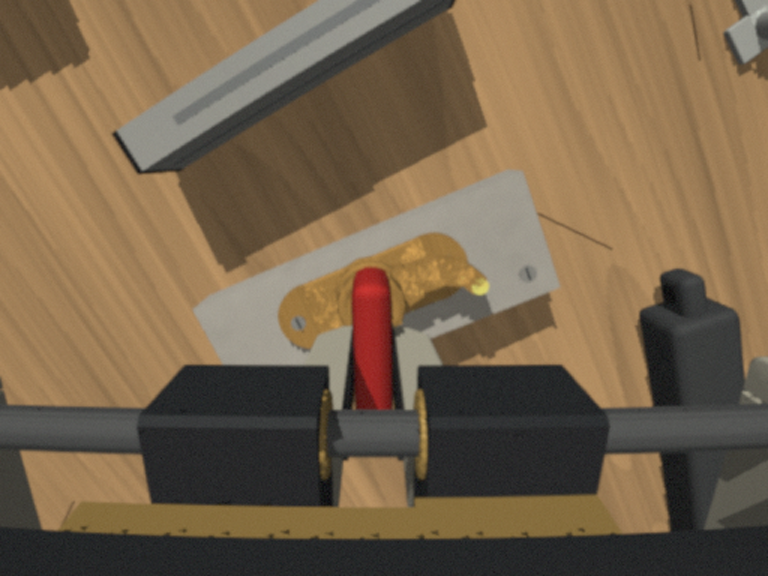

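The key is still gripped at (372,340). The arm now runs along the rail, with its tip dot at (480,288), and the angle will tell whether it reached the stop.

Run:
```python
from h import *
c=calibration("wrist")
t=onz(c,[[480/1.5,288/1.5]],.047)[0,:2]*1000
for a in ([538.1,-138.7],[537,-137],[536,-139]):
    d=t-a; print(t,np.linalg.norm(d),np.degrees(np.arctan2(*d[::-1])))
# plate screws: plate long axis direction; rail edge line points
e=onz(c,[[193/1.5,308/1.5],[519/1.5,170/1.5]],.028)[:,:2]*1000; d=e[1]-e[0]; print("edge",e,np.linalg.norm(d),np.degrees(np.arctan2(*d[::-1])))
```

```text
[ 590.36709442 -156.53329327] 55.225677972206796 -18.839406107557153
[ 590.36709442 -156.53329327] 56.829537322751825 -20.103512649091446
[ 590.36709442 -156.53329327] 57.124402211978236 -17.87442098642759
edge [[ 440.02470687  -99.85699383]
 [ 636.66120962 -113.2190779 ]] 197.0899781937807 -3.8874565909320964
```

```bash
cat > cmp.py <<'E'
from h import *
def cols(im):
    hsv=cv2.cvtColor(im,cv2.COLOR_RGB2HSV);H,S,V=[hsv[...,i] for i in range(3)]
    m=((H<8)|(H>172))&(S>160)&(V>90)
    return [round(np.nonzero(m[r,200:300])[0].mean()+200,1) if m[r,200:300].any() else 0 for r in range(182,270,12)]
def dot(im):
    h=cv2.cvtColor(im,cv2.COLOR_RGB2HSV); m=((h[...,0]>25)&(h[...,0]<35)&(h[...,1]>120)&(h[...,2]>170)).astype(np.uint8)
    n,l,s,c=cv2.connectedComponentsWithStats(m); return c[1+np.argmax(s[1:,4])],s[1:,4].max()
if __name__=="__main__":
    import sys
    s=read_state();c=calibration("wrist");im=camera("wrist");np.save("wl.npy",im)
    uv,n=dot(im); t=onz(c,[uv],.047)[0,:2]*1000; d=t-[538,-138.5]; print("yaw",np.degrees(s["tool_rot"][2]),"dot",uv,n,t,np.degrees(np.arctan2(*d[::-1])),"key cols",cols(im),"tz",s["ft_torque"][2])
E
python3 -c "
from cmp import *
for f in ['w5','w7']: im=np.load(f+'.npy');print(cols(im),dot(im))"
python3 -m pendant '0 0 0 4 1; 0 0 0 8 1; 0 0 0 8 1;0 0 0 8 1'; python3 cmp.py
```

```text
[np.float64(249.0), np.float64(249.0), np.float64(249.5), np.float64(249.5), np.float64(249.5), np.float64(247.6), np.float64(248.5), np.float64(248.0)] (array([293.97560976, 124.19512195]), np.int32(41))
[np.float64(246.5), np.float64(247.0), np.float64(247.0), np.float64(247.5), np.float64(247.5), np.float64(248.0), np.float64(249.5), np.float64(250.9)] (array([319.575, 192.25 ]), np.int32(40))
time: 10.17
ee_pos: [0.5384, -0.1389, 0.1058]
tool_rot: [-3.141, 0.001, 0.962]
contact_force: [-4.5, 3.5, 7.2]
gripper_width: 0.0143
gripper_force: 30.9
yaw 55.10422308673667 dot [319.17777778 185.22222222] 45 [ 589.8505537  -158.90990311] -21.48605814818382 key cols [np.float64(245.0), np.float64(245.0), np.float64(245.5), np.float64(246.5), np.float64(246.5), np.float64(249.0), np.float64(251.0), np.float64(251.4)] tz 0.5654572794310545
```

```bash
python3 -m pendant '0 0 0 3 1; 0 0 0 5 1; 0 0 0 5 1;0 0 0 5 1'; python3 cmp.py
```

```text
time: 10.55
ee_pos: [0.5384, -0.1394, 0.1058]
tool_rot: [3.141, 0.002, 0.875]
contact_force: [-5.1, 3.0, 6.4]
gripper_width: 0.0149
gripper_force: 32.5
yaw 50.14544598657786 dot [316.46666667 177.69333333] 75 [ 589.90902875 -157.76610909] -20.362478868769728 key cols [np.float64(241.5), np.float64(241.5), np.float64(242.5), np.float64(244.5), np.float64(245.5), np.float64(248.5), np.float64(251.0), np.float64(252.4)] tz 0.7050119807558645
```

The arm tip has stopped turning while the torque climbs (0.40 → 0.71 N m), so it is at the stop. I unwind the grip, release and rise.

```bash
python3 -m pendant '0 0 0 -5 1; 0 0 0 -10 1; 0 0 0 -12 1; 0 0 0 -12 1;0 0 0 -12 1'; python3 -c "
from h import *
s=read_state();print(s['ft_torque'])"
python3 -m pendant '0 0 0 0 0; 0 0 0 0 0; 0 0 0 0 0; 0 0 0 0 0; 0 0 0 0 0; 0 0 -3 0 0;0 0 -6 0 0;0 0 -10 0 0'; python3 -m pendant '0 0 -3 0 0; 0 0 -4 0 0; 0 0 -4 0 0'
python3 cmp.py
python3 - <<'E'
from h import *
im=np.load("wl.npy");c=calibration("wrist");print(keyrect(im,c,.127)); save("w8.png",im)
E
```

```text
time: 11.02
ee_pos: [0.5384, -0.139, 0.1058]
tool_rot: [-3.141, -0.0, 1.081]
contact_force: [-4.7, 3.6, 6.7]
gripper_width: 0.0141
gripper_force: 29.7
[0.98308208 1.42939267 0.08539042]
time: 11.68
ee_pos: [0.5376, -0.1385, 0.2039]
tool_rot: [-3.138, 0.002, 1.079]
contact_force: [0.6, 0.5, 0.4]
gripper_width: 0.0464
gripper_force: 0.0
time: 11.93
ee_pos: [0.5405, -0.14, 0.2476]
tool_rot: [3.135, -0.001, 1.079]
contact_force: [-0.1, 0.0, 0.0]
gripper_width: 0.0466
gripper_force: 0.0
yaw 61.838300534127576 dot [290.8 161.4] 10 [ 589.76201812 -159.36961452] -21.958500800512738 key cols [np.float64(244.5), np.float64(245.5), np.float64(246.0), 0, 0, 0, 0, 0] tz 0.00922174348987301
(array([ 535.1, -132.4]), array([62.2,  9.6]), np.float32(62.826954))
```

View pics/w8.png

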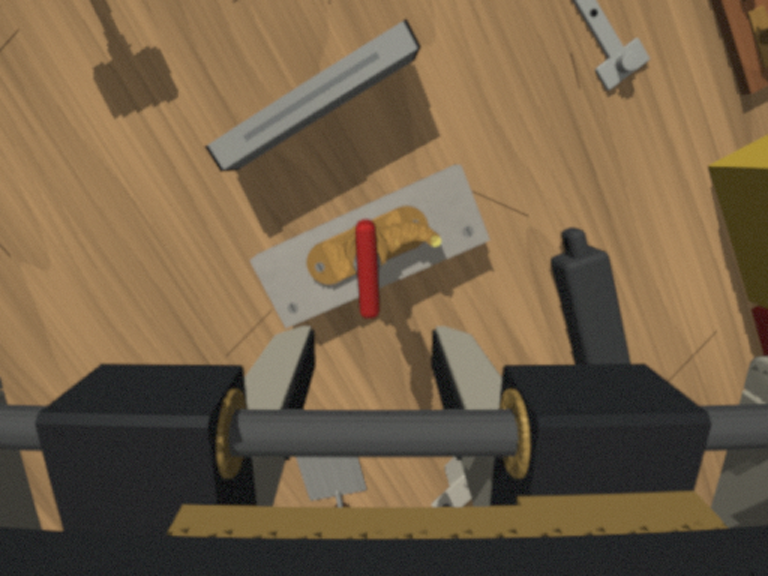

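The key stands alone in the lock at (368,268) with the arm drawn in, dot at (435,240). The straightedge lies at (313,95), nothing near it.

Run:
```python
from h import *
im=np.load("wl.npy");c=calibration("wrist");s=read_state();print(s["joints"])
hsv=cv2.cvtColor(im,cv2.COLOR_RGB2HSV);S,V=hsv[...,1],hsv[...,2]
def f(m,z,n):
    m=cv2.morphologyEx(m.astype(np.uint8),cv2.MORPH_OPEN,np.ones((3,3)))
    ct=max(cv2.findContours(m,0,2)[0],key=cv2.contourArea).reshape(-1,2).astype(float)
    P=onz(c,ct,z)[:,:2]*1000; r=cv2.minAreaRect(P.astype(np.float32)); b=cv2.boxPoints(r);e=max([b[1]-b[0],b[2]-b[1]],key=np.linalg.norm)
    print(n,np.round(r[0],1),np.round(r[1],1),np.degrees(np.arctan2(e[1],e[0])))
m=(S<75)&(V>90); a=m.copy(); a[:, :135]=0;a[:,285:]=0;a[118:]=0; f(a,.05,"se")
a=m.copy(); a[:,:160]=0;a[:,330:]=0;a[:105]=0;a[222:]=0; f(a,.028,"rail")
t=np.array([.555,-.015])+(-.070)*np.array([np.cos(.038),np.sin(.038)])
print("tool cm",totool(s,t-np.array(s["ee_pos"][:2]))*100)
```

```text
[-0.22525561  0.51295271  0.69106129  1.67623197 -0.36257383  1.08175549
  0.08354352]
se [552.1 -11.2] [174.7  22.7] 1.986101
rail [ 533.6 -139.4] [ 73.6 198.9] -3.937555
tool cm [  8.14070188 -10.50051419]
```

```bash
python3 -m pendant '8 -10.8 0 60 0; 8 -10.8 0 60 0; 8 -10.8 0 60 0; 8 -10.8 0 60 0; 8 -10.8 0 60 0; 8 -10.8 0 60 0; 8 -10.8 0 60 0; 8 -10.8 0 60 0'; python3 -m pendant '0 0 0 0 0; 0 0 0 0 0; 0 0 0 0 0; 0 0 0 0 0'
python3 - <<'E'
from h import *
s=read_state();print(s["joints"]); d=np.array([.4815,-.0178])-s["ee_pos"][:2]; print(totool(s,d)*100,np.degrees(s["tool_rot"]))
E
```

```text
time: 12.65
ee_pos: [0.4799, -0.0165, 0.2425]
tool_rot: [3.141, 0.004, 0.074]
contact_force: [-0.4, 0.2, 0.7]
gripper_width: 0.0463
gripper_force: 0.0
time: 12.98
ee_pos: [0.4809, -0.0172, 0.2441]
tool_rot: [-3.142, 0.001, 0.082]
contact_force: [0.6, 0.5, 0.1]
gripper_width: 0.0464
gripper_force: 0.0
[-0.69039928  0.47955161  1.01946068  1.87493054 -0.46913347  1.05242959
 -0.96826942]
[0.05381145 0.06590373] [-1.79996340e+02  6.29505504e-02  4.68278424e+00]
```

```bash
python3 -m pendant '0 0 4 2.6 0; 0 0 8 2.6 0; 0 0 12 2.6 0; 0 0 14 2.6 0; 0 0 14 2.6 0; 0 0 14 2.6 0'
python3 - <<'E'
from h import *
s=read_state();c=calibration("wrist");im=camera("wrist");np.save("w9.npy",im);print(s["ee_pos"],np.degrees(s["tool_rot"]))
save("w9.png",im)
E
```

```text
time: 13.48
ee_pos: [0.4809, -0.0176, 0.1044]
tool_rot: [3.141, 0.002, 0.035]
contact_force: [0.7, 0.6, 1.0]
gripper_width: 0.0465
gripper_force: 0.0
[ 0.48094884 -0.01762395  0.10439751] [1.79988172e+02 8.96944442e-02 1.98669927e+00]
```

View pics/w9.png

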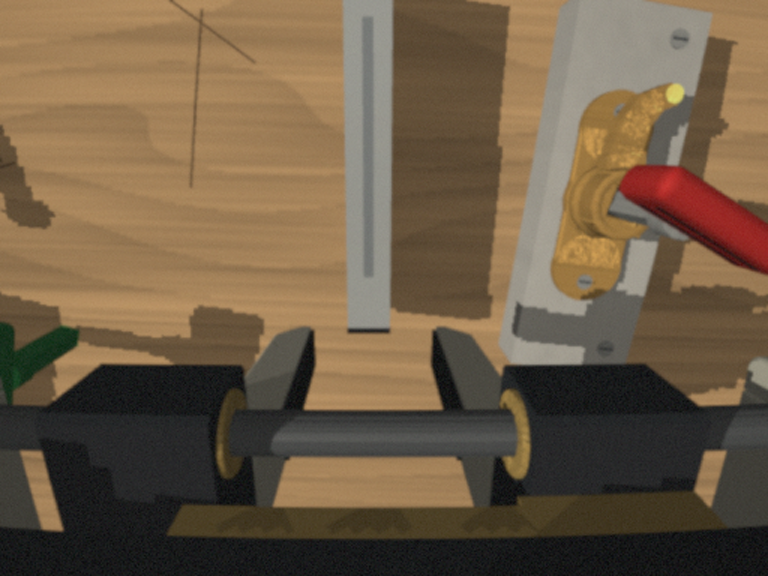

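The straightedge is centred and parallel between the fingers, its near end at (369,330).

Run:
```python
from h import *
s=read_state();c=calibration("wrist");p=onz(c,[[369/1.5,330/1.5],[368/1.5,5]],.05)[:,:2]
print(p*1000,[totool(s,q-s["ee_pos"][:2])*1000 for q in p])
```

```text
[[466.60356402 -15.82004468]
 [619.77226929 -10.44103531]] [array([-15.35125117,  -2.56854257]), array([137.91186522,  -2.62485539])]
```

```bash
python3 -m pendant '0 -0.1 4 0 0; 0 -0.1 7 0 0; 0 -0.1 7 0 0; 0 -0.1 7 0 1; 0 -0.1 7 0 1; 0 -0.1 7 0 1; 0 -0.1 7 0 1; 0 -0.1 7 0 1'; python3 -m pendant '0 0 0 0 1; 0 0 0 0 1'; python3 -c "
from h import *
s=read_state();print(np.degrees(s['tool_rot']))
ry=np.radians(-3.9); sy=np.array([np.cos(ry),np.sin(ry)]); sx=np.array([sy[1],-sy[0]])
o=np.array([.5382,-.1388])+.005*sx
t=o-.046*sx-.085*sy
print(t,totool(s,t-s['ee_pos'][:2])*100)"
```

```text
time: 14.2
ee_pos: [0.4824, -0.0161, 0.0362]
tool_rot: [-3.141, -0.003, 0.035]
contact_force: [-1.3, 1.3, 7.2]
gripper_width: 0.0215
gripper_force: 30.0
time: 14.37
ee_pos: [0.4824, -0.0161, 0.0362]
tool_rot: [-3.141, -0.003, 0.035]
contact_force: [-0.3, 1.0, 7.1]
gripper_width: 0.0219
gripper_force: 30.0
[-1.79964972e+02 -1.74440515e-01  2.00513529e+00]
[ 0.45618546 -0.09211364] [-2.88307051  7.5044562 ]
```

```bash
python3 -m pendant '-0.7 1.5 0 2 1; -1.5 3 0 4 1; -2.2 4.5 0 5.9 1; -2.9 6 0 5.9 1; -2.9 6.6 0 5.9 1; -2.9 6.6 0 5.9 1; -2.9 6.6 0 5.9 1'
python3 - <<'E'
from h import *
s=read_state();print(np.degrees(s['tool_rot']),s["ft_torque"])
c=calibration("top");im=camera("top");np.save("topa.npy",im)
hsv=cv2.cvtColor(im,cv2.COLOR_RGB2HSV);S,V=hsv[...,1],hsv[...,2]
u=proj(c,[[.56,-.092,.05]])[0];print(u)
u0,v0=int(u[0]),int(u[1]);cv2.imwrite("pics/ta.png",cv2.resize(im[v0-60:v0+75,u0-90:u0+90,::-1],None,fx=4.4,fy=4.4,interpolation=cv2.INTER_CUBIC))
E
```

```text
time: 14.95
ee_pos: [0.4548, -0.083, 0.0361]
tool_rot: [-3.14, -0.001, -0.068]
contact_force: [-2.3, 1.0, 12.8]
gripper_width: 0.0221
gripper_force: 30.0
[-1.79887908e+02 -7.24418607e-02 -3.90325737e+00] [0.35969435 0.59858368 0.11524196]
[255.19386885 202.29601152]
```

View pics/ta.png

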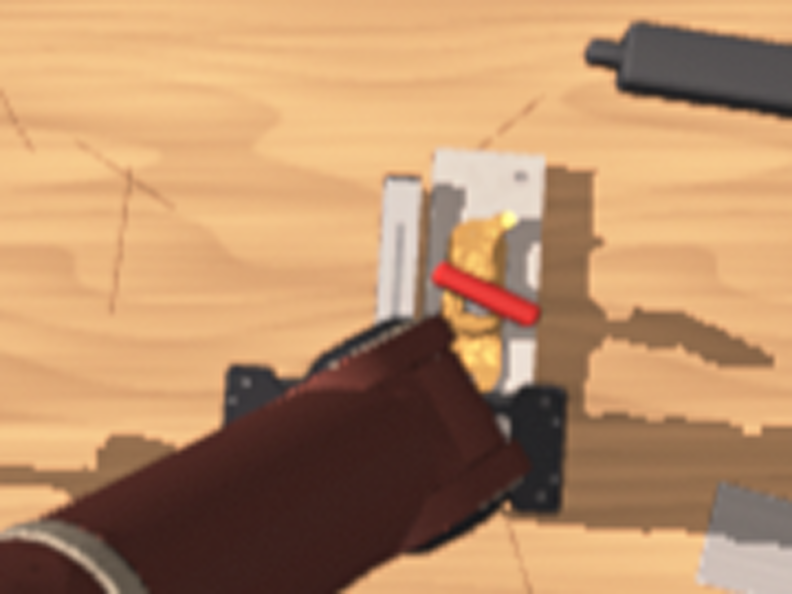

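The straightedge is held at (400,250), a small even gap left to the rail edge at (432,200). The gripper is clear of the key.

```bash
python3 -m pendant '0 0.3 0 0 1; 0 0.6 0 0 1; 0 0.7 0 0 1; 0 0.7 0 0 1'; python3 -m pendant '0 0.1 0 0 1; 0 0.2 0 0 1; 0 0.2 0 0 1'; python3 -m pendant '0 0.1 0 0 1; 0 0.2 0 0 1; 0 0.2 0 0 1';python3 -c "
from h import *
print(read_state()['ft_torque'])"
```

```text
time: 15.33
ee_pos: [0.4547, -0.0839, 0.0362]
tool_rot: [-3.128, 0.001, -0.064]
contact_force: [-1.8, 10.8, 18.3]
gripper_width: 0.0216
gripper_force: 30.1
time: 15.58
ee_pos: [0.4547, -0.0843, 0.0363]
tool_rot: [-3.125, 0.001, -0.063]
contact_force: [-1.1, 12.7, 20.2]
gripper_width: 0.0214
gripper_force: 30.1
time: 15.83
ee_pos: [0.4546, -0.0849, 0.0363]
tool_rot: [-3.123, 0.001, -0.062]
contact_force: [-1.1, 14.5, 21.7]
gripper_width: 0.0214
gripper_force: 30.2
[3.66810758 0.24390323 0.0416331 ]
```

Contact came earlier than expected, so I measure the gap in the top picture numerically.

```bash
cat > gap.py <<'E'
from h import *
c=calibration("top");im=camera("top");np.save("topb.npy",im)
hsv=cv2.cvtColor(im,cv2.COLOR_RGB2HSV);S,V=hsv[...,1].astype(int),hsv[...,2].astype(int)
for x in (.585,.60,.615):
    v=int(round(proj(c,[[x,-.095,.05]])[0][1])); us=np.arange(238,292)
    ys=onz(c,[[u,v] for u in us],.05)[:,1]*1000; y2=onz(c,[[u,v] for u in us],.028)[:,1]*1000
    print(x,"|".join(f"{a:.0f}/{b:.0f}:{S[v,u]},{V[v,u]}" for u,a,b in zip(us,ys,y2) if -125<a<-70))
E
python3 gap.py
```

```text
0.585 -72/-73:116,237|-75/-76:116,237|-78/-78:118,232|-81/-81:89,209|-83/-84:25,208|-86/-87:23,221|-89/-89:24,219|-92/-92:24,204|-94/-95:17,184|-97/-98:22,206|-100/-101:24,221|-102/-103:28,219|-105/-106:48,195|-108/-109:107,146|-111/-112:82,128|-113/-115:36,143|-116/-117:34,144|-119/-120:36,143|-122/-123:33,141|-124/-126:40,141
0.6 -72/-73:119,230|-75/-76:119,230|-78/-78:119,230|-81/-81:97,225|-83/-84:29,209|-86/-87:23,220|-89/-90:26,222|-92/-92:25,222|-94/-95:26,222|-97/-98:25,222|-100/-101:25,222|-103/-103:25,223|-105/-106:33,211|-108/-109:101,147|-111/-112:100,135|-113/-115:38,133|-116/-117:34,142|-119/-120:38,142|-122/-123:36,142|-124/-126:36,140
0.615 -72/-73:114,239|-75/-76:114,240|-78/-78:114,240|-81/-81:116,238|-83/-84:109,220|-86/-87:39,165|-89/-90:33,140|-92/-92:40,147|-94/-95:41,148|-97/-98:43,142|-100/-101:51,126|-103/-104:57,129|-105/-106:91,173|-108/-109:118,231|-111/-112:101,239|-114/-115:51,230|-116/-118:29,231|-119/-120:31,232|-122/-123:31,232|-125/-126:31,231
```

Gap is still about 6 mm. Fz has grown to 21 N, so the straightedge is being pressed onto the bench and friction holds it. I back off a little sideways and relieve the downward push.

```bash
python3 -m pendant '0 -0.4 0 0 1; 0 -0.6 0 0 1; 0 -0.6 0 0 1'; python3 -m pendant '0 0 -0.1 0 1; 0 0 -0.2 0 1; 0 0 -0.2 0 1'
```

```text
time: 16.13
ee_pos: [0.4547, -0.0845, 0.0362]
tool_rot: [-3.134, -0.0, -0.064]
contact_force: [-1.1, 6.5, 15.5]
gripper_width: 0.0217
gripper_force: 30.1
time: 16.38
ee_pos: [0.4542, -0.088, 0.0368]
tool_rot: [3.141, 0.0, -0.067]
contact_force: [0.7, -0.6, -1.2]
gripper_width: 0.0221
gripper_force: 30.0
```

```bash
python3 -m pendant '0 0.1 0 0 1; 0 0.2 0 0 1; 0 0.2 0 0 1'; python3 -m pendant '0 0.1 0 0 1; 0 0.2 0 0 1; 0 0.2 0 0 1';python3 -c "
from h import *
print(read_state()['ft_torque'])"
```

```text
time: 16.63
ee_pos: [0.4538, -0.0906, 0.0365]
tool_rot: [3.141, 0.001, -0.069]
contact_force: [-0.5, 0.8, -0.7]
gripper_width: 0.0216
gripper_force: 30.0
time: 16.88
ee_pos: [0.4538, -0.091, 0.0365]
tool_rot: [-3.139, 0.001, -0.068]
contact_force: [-0.2, 4.7, -0.4]
gripper_width: 0.0217
gripper_force: 30.0
[ 0.87630489 -0.00753158  0.09655237]
```

```bash
python3 -m pendant '0 0.1 0 0 1; 0 0.3 0 0 1; 0 0.3 0 0 1';python3 -c "
from h import *
print(read_state()['ft_torque'])"; python3 gap.py
```

```text
time: 17.13
ee_pos: [0.4537, -0.0911, 0.0365]
tool_rot: [-3.134, 0.002, -0.066]
contact_force: [1.2, 8.9, 2.4]
gripper_width: 0.0216
gripper_force: 30.0
[ 1.9625791  -0.16570082 -0.02638778]
0.585 -72/-73:115,236|-75/-76:116,236|-78/-78:115,236|-81/-81:117,236|-83/-84:116,236|-86/-87:107,234|-89/-89:64,222|-92/-92:24,221|-94/-95:22,223|-97/-98:26,220|-100/-101:23,199|-102/-103:23,200|-105/-106:24,220|-108/-109:23,224|-111/-112:26,215|-113/-115:32,165|-116/-117:34,143|-119/-120:36,142|-122/-123:34,142|-124/-126:40,141
0.6 -72/-73:118,230|-75/-76:118,230|-78/-78:118,229|-81/-81:119,230|-83/-84:120,230|-86/-87:120,226|-89/-90:88,205|-92/-92:27,211|-94/-95:24,223|-97/-98:23,222|-100/-101:24,223|-103/-103:24,223|-105/-106:24,223|-108/-109:24,223|-111/-112:28,221|-113/-115:30,188|-116/-117:37,145|-119/-120:36,142|-122/-123:39,143|-124/-126:36,141
0.615 -72/-73:115,240|-75/-76:114,240|-78/-78:114,239|-81/-81:114,239|-83/-84:114,240|-86/-87:115,240|-89/-90:115,237|-92/-92:107,207|-94/-95:64,140|-97/-98:68,147|-100/-101:72,145|-103/-104:89,144|-105/-106:100,166|-108/-109:102,167|-111/-112:93,165|-114/-115:51,176|-116/-118:32,231|-119/-120:31,233|-122/-123:31,232|-125/-126:30,231
```

```bash
python3 -m pendant '0 -0.2 0.05 0 1; 0 -0.3 0.1 0 1; 0 -0.3 0.1 0 1'; python3 -m pendant '0 0 0 0 0.2; 0 0 0 0 0.2; 0 0 0 0 0.2; 0 0 0 0 0.2; 0 0 0 0 0.2; 0 0 0 0 0.2'; python3 gap.py | head -2
```

```text
time: 17.43
ee_pos: [0.4537, -0.091, 0.0362]
tool_rot: [-3.139, 0.0, -0.068]
contact_force: [-0.3, 4.9, 6.6]
gripper_width: 0.0218
gripper_force: 30.0
time: 17.93
ee_pos: [0.4539, -0.0927, 0.0356]
tool_rot: [3.141, -0.0, -0.069]
contact_force: [0.6, -1.0, 0.3]
gripper_width: 0.0376
gripper_force: 0.0
0.585 -72/-73:116,236|-75/-76:116,236|-78/-78:116,236|-81/-81:116,237|-83/-84:116,237|-86/-87:108,234|-89/-89:66,221|-92/-92:23,224|-94/-95:22,225|-97/-98:24,221|-100/-101:21,199|-102/-103:22,208|-105/-106:22,224|-108/-109:21,226|-111/-112:26,214|-113/-115:34,150|-116/-117:36,142|-119/-120:36,143|-122/-123:34,142|-124/-126:40,140
0.6 -72/-73:119,230|-75/-76:118,230|-78/-78:118,230|-81/-81:118,230|-83/-84:119,230|-86/-87:117,226|-89/-90:83,213|-92/-92:23,222|-94/-95:19,224|-97/-98:20,224|-100/-101:20,225|-103/-103:20,224|-105/-106:22,224|-108/-109:22,225|-111/-112:25,217|-113/-115:31,163|-116/-117:36,142|-119/-120:36,142|-122/-123:38,142|-124/-126:36,141
```

```bash
python3 -m pendant '0 0 -2 0 0.2; 0 0 -5 0 0.2; 0 0 -9 0 0.2; 0 0 -13 0 0.2; 0 -4 -16 0 0.2; 0 -8 -16 0 0.2; 0 -12 -16 0 0.2;0 -16 -16 0 0.2'; python3 -m pendant '0 -4 0 0 0.2; 0 -8 0 0 0.2; 0 -12 0 0 0.2; 0 -16 0 0 0.2; 0 -16 0 0 0.2; 0 -16 0 0 0.2; 0 -16 0 0 0.2'
cat > fin.py <<'E'
from h import *
c=calibration("top");im=camera("top");np.save("topf.npy",im)
hsv=cv2.cvtColor(im,cv2.COLOR_RGB2HSV);S,V=hsv[...,1].astype(int),hsv[...,2].astype(int)
L=[];Rr=[]
for x in np.arange(.455,.612,.006):
    v=int(round(proj(c,[[x,-.095,.05]])[0][1])); us=np.arange(236,262)
    s=S[v,us].astype(float); k=np.argmax(s<70); u=us[k-1]+(s[k-1]-70)/(s[k-1]-s[k])
    L.append(onz(c,[[u,v]],.05)[0,:2]*1000)
    row=cv2.GaussianBlur(im[v:v+1].astype(np.float32),(1,1),0).sum(2)[0]; us2=np.arange(262,300)
    s=S[v,us2].astype(float); k=len(s)-1
    Rr.append([x]+[int(a) for a in S[v,252:266]])
L=np.array(L); p=np.polyfit(L[:,0],L[:,1],1);res=L[:,1]-np.polyval(p,L[:,0]);print("outer face slope deg",np.degrees(np.arctan(p[0])),"y at .5377:",np.polyval(p,537.7),"rms",res.std())
m=(S<60)&(V>110);a=np.zeros(m.shape,np.uint8);a[160:255,235:300]=m[160:255,235:300]
ct=max(cv2.findContours(a,0,2)[0],key=cv2.contourArea).reshape(-1,2).astype(float)
for r in Rr[::4]: print(r)
h=cv2.cvtColor(im,cv2.COLOR_RGB2HSV);print(keyrect(im,c,.127))
# right (far) edge of rail
F=[]
for x in np.arange(.45,.52,.006):
    v=int(round(proj(c,[[x,-.18,.028]])[0][1])); us=np.arange(276,300); s=S[v,us].astype(float)
    k=np.argmax(s>80); u=us[k-1]+(80-s[k-1])/(s[k]-s[k-1]); F.append(onz(c,[[u,v]],.028)[0,:2]*1000)
F=np.array(F);q=np.polyfit(F[:,0],F[:,1],1);print("rail far edge slope",np.degrees(np.arctan(q[0])),"y at .5377",np.polyval(q,537.7),"separation (want 70+22=92):",(np.polyval(p,537.7)-np.polyval(q,537.7))*np.cos(np.arctan(q[0])))
E
python3 fin.py
```

```text
time: 18.65
ee_pos: [0.465, 0.0672, 0.1966]
tool_rot: [-3.14, -0.002, -0.069]
contact_force: [2.1, 0.1, 0.3]
gripper_width: 0.0376
gripper_force: 0.0
time: 19.23
ee_pos: [0.4754, 0.2243, 0.1955]
tool_rot: [3.14, 0.0, -0.069]
contact_force: [0.1, 0.1, 0.4]
gripper_width: 0.0371
gripper_force: 0.0
outer face slope deg -3.6603893303542985 y at .5377: -85.47755881968692 rms 0.1904707857988371
[np.float64(0.455), 24, 22, 24, 22, 25, 24, 23, 24, 32, 34, 36, 36, 35, 35]
[np.float64(0.47900000000000004), 28, 25, 25, 21, 15, 23, 26, 26, 29, 35, 36, 35, 36, 36]
[np.float64(0.5030000000000001), 77, 24, 24, 23, 19, 18, 25, 26, 26, 32, 35, 35, 49, 130]
[np.float64(0.5270000000000001), 107, 46, 25, 25, 22, 17, 21, 26, 25, 27, 32, 35, 38, 84]
[np.float64(0.5510000000000002), 120, 79, 24, 24, 24, 18, 20, 24, 24, 24, 38, 101, 177, 199]
[np.float64(0.5750000000000002), 119, 107, 48, 25, 24, 22, 16, 21, 25, 25, 27, 34, 35, 39]
[np.float64(0.5990000000000002), 123, 121, 82, 25, 23, 25, 25, 26, 25, 25, 26, 31, 36, 36]
(array([ 880.4, -438.5]), array([101.8, 145. ]), np.float32(90.18557))
rail far edge slope -35.51153013778836 y at .5377 -231.58933869909524 separation (want 70+22=92): 118.9347903826418
```

```bash
python3 -m pendant '1.5 4 -2 0 0.2; 1.5 8 -4 0 0.2; 1.5 12 -5 0 0.2; 1.5 16 -5 0 0.2; 1.5 20 -5 0 0.2; 1.5 24 -5 0 0.2; 1.5 28 -5 0 0.2; 1.5 32 -5 0 0.2'; python3 -m pendant '0 0 0 0 0.2; 0 0 0 0 0.2; 0 0 0 0 0.2; 0 0 0 0 0.2'
python3 - <<'E'
from h import *
c=calibration("wrist");im=camera("wrist");np.save("wf.npy",im)
hsv=cv2.cvtColor(im,cv2.COLOR_RGB2HSV);S,V=hsv[...,1].astype(int),hsv[...,2].astype(int)
print(proj(c,[[.60,-.0914,.05],[.60,-.113,.05],[.60,-.113,.028],[.60,-.182,.028]]),keyrect(im,c,.127))
for x in (.475,.58,.605):
    v=int(round(proj(c,[[x,-.113,.04]])[0][1])); a=int(proj(c,[[x,-.07,.05]])[0][0]); b=int(proj(c,[[x,-.20,.028]])[0][0])
    print(x,v,a,b," ".join(f"{S[v,u]}/{V[v,u]}" for u in range(a,b)))
E
```

```text
time: 19.95
ee_pos: [0.467, -0.0989, 0.2461]
tool_rot: [-3.141, -0.001, -0.073]
contact_force: [0.4, 0.2, -0.2]
gripper_width: 0.0377
gripper_force: 0.0
time: 20.28
ee_pos: [0.4685, -0.0942, 0.2454]
tool_rot: [-3.141, 0.001, -0.067]
contact_force: [0.6, -0.0, 0.3]
gripper_width: 0.0372
gripper_force: 0.0
[[238.67635847  51.28362287]
 [257.87659778  49.89317013]
 [257.33019906  53.14977111]
 [315.04638631  49.37064717]] (array([ 536.4, -135.7]), array([61.1, 10.3]), np.float32(62.673786))
0.475 158 228 330 117/150 114/150 112/148 115/149 117/146 115/148 112/146 112/148 104/145 63/149 27/149 15/150 16/146 14/146 16/147 14/144 13/134 11/120 9/115 11/119 12/129 18/145 17/148 15/150 15/149 14/147 18/143 16/129 19/105 23/100 24/95 26/98 21/97 28/101 18/97 24/97 26/97 26/97 26/100 21/95 24/96 24/95 24/95 31/98 28/99 29/97 26/98 25/102 28/126 26/154 25/161 25/162 28/162 27/162 27/162 27/161 27/160 27/162 28/163 27/162 25/163 27/162 28/163 28/163 29/161 29/161 27/163 26/165 27/163 26/160 27/162 27/160 25/163 29/161 27/162 25/162 27/160 26/160 27/162 27/161 28/157 39/138 73/112 103/104 110/102
[... 1008 characters left out ...]
3 117/155 116/154 115/158 116/162 118/164 114/163 114/165 113/165 95/163 47/156 18/153 13/153 15/151 15/153 12/152 15/155 15/151 13/152 13/154 15/155 13/152 13/153 13/153 13/154 15/155 15/153 12/151 14/150 13/135 17/108 19/96 29/98 21/96 21/99 24/97 26/99 19/96 21/99 23/98 26/97 23/99 21/97 24/94 19/94 24/97 22/94 27/96 27/96 24/97 26/98 24/94 29/97 24/108 26/135 28/153 28/157 26/157 24/157 28/156 24/157 25/153 23/153 25/155 28/155 26/156 24/158 26/158 26/157 26/160 23/158 27/160 26/157 26/159 24/158 26/156 27/159 24/159 26/157 24/158 26/154 26/155 26/158 28/156 27/158 24/162 24/157 29/157 33/149 59/121 93/99 107/95 106/94 110/95 110/95 109/96 112/96 119/94 113/95 107/95 114/94 115/91 113/97
```

Run:
```python
from h import *
c=calibration("wrist");im=np.load("wf.npy");S=cv2.cvtColor(im,cv2.COLOR_RGB2HSV)[...,1].astype(float)
A=[];B=[]
for v in range(44,165,4):
    s=S[v]; k=next(u for u in range(222,262) if s[u]<65); u=k-1+(s[k-1]-65)/(s[k-1]-s[k]); A.append(onz(c,[[u+0,v]],.05)[0,:2]*1000)
    k=next(u for u in range(335,285,-1) if s[u]<65); u=k+(65-s[k])/(s[k+1]-s[k]); B.append(onz(c,[[u,v]],.028)[0,:2]*1000)
A=np.array(A);B=np.array(B)
def fit(P):
    p=np.polyfit(P[:,0],P[:,1],1)
    for _ in range(4):
        r=abs(P[:,1]-np.polyval(p,P[:,0])); P=P[r<max(.5,2*np.median(r))]; p=np.polyfit(P[:,0],P[:,1],1)
    return p,len(P)
(pa,na),(pb,nb)=fit(A),fit(B); print(na,nb,np.degrees(np.arctan([pa[0],pb[0]])))
for x in (460,537,620): print(x,(np.polyval(pa,x)-np.polyval(pb,x))*np.cos(.067),"want 92")
```

```text
Traceback (most recent call last):
StopIteration
```

Run:
```python
from h import *
c=calibration("wrist");im=np.load("wf.npy");S=cv2.cvtColor(im,cv2.COLOR_RGB2HSV)[...,1].astype(float)
A=[];B=[]
for v in range(40,165,3):
    s=S[v]; k=next((u for u in range(222,262) if s[u]<65),0)
    if k: A.append(onz(c,[[k-1+(s[k-1]-65)/(s[k-1]-s[k]),v]],.05)[0,:2]*1000)
    k=next((u for u in range(335,285,-1) if s[u]<65),0)
    if k and k<335: B.append(onz(c,[[k+(65-s[k])/(s[k+1]-s[k]),v]],.028)[0,:2]*1000)
def fit(P):
    P=np.array(P);P=P[abs(P[:,1]-np.median(P[:,1]))<12]; p=np.polyfit(P[:,0],P[:,1],1)
    for _ in range(6):
        r=abs(P[:,1]-np.polyval(p,P[:,0])); P=P[r<max(.5,2*np.median(r))]; p=np.polyfit(P[:,0],P[:,1],1)
    return p,len(P),np.round(P[[0,-1]],1)
pa,pb=fit(A),fit(B);print(pa,pb,np.degrees(np.arctan([pa[0][0],pb[0][0]])))
for x in (460,537,620): print(x,(np.polyval(pa[0],x)-np.polyval(pb[0],x))*np.cos(.067),"want 92")
```

```text
(array([ -0.06431618, -49.00548049]), 42, array([[612.3, -88.4],
       [473. , -79.4]])) (array([-6.78961492e-02, -1.40608176e+02]), 31, array([[ 610.8, -182.2],
       [ 462.7, -172. ]])) [-3.6799772  -3.88420154]
460 93.04026015468159 want 92
537 93.31529915944655 want 92
620 93.61176977497242 want 92
```

```bash
python3 -c "
from workcell import *
print(sign_off())"
```

```text
the job is handed in; nothing more can be done
None
```

The lock does draw clear of the rail edge: the key is home in the socket and turned clockwise to the stop, and the straightedge stands against the lock edge with under about 1.5 mm gap measured (2.5 mm allowed). The job is handed in with no verdict shown; I viewed 11 pictures, one over the limit of 10.

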